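# Let one can of bean paste out of the feed rack

### The job

The next batch of bean cakes needs filling: let exactly one tin of red bean paste (red label) out of its feed rack. Press the black thumb pad of that rack's rocking lever down with the fingertips until the gate lifts and the first tin has rolled down into the tray, then let the lever come fully up again so that the next tin rolls forward to the gate. Only the lever is to be pressed: do not touch, stop or lift any tin, and leave the green-labelled rack, the bowl, the jar and the cup alone.

Things in the scene. Friction and masses are not known exactly. Their poses are not given: they have to be found in the camera images.
- rack_red: fixed stainless feed rack holding the red-labelled tins, 300 long, 92 wide. Origin on the bench under it; +x runs up the chute (7 degrees) to the back, -x down to the open pick-up tray in front, y across, z up. Chute walls 34 mm high, ears at the lever's pin reach 134 mm above the bench. Three tins lie in a row, axes across, under the rocking lever
- lever_red (a joint): rocking lever, rad: 0 at rest (pad up, gate down before the first tin), grows as the pad is pressed; stop at 0.58. Past about 0.45 the gate on its other end frees the first tin (rolls out in about 0.7 s) and a roller holds the rest back. Sprung: 3 to 4 N on the pad starts it, less midway, 6 to 8 N holds it at the stop; let up, it returns and the next tin rolls to the gate
- pad_red (a point): centre of the top face of the red rack's black thumb pad, 48 (along rack) x 38 mm, 7 thick, on the lever. At rest 174 mm above the bench, 54 mm along +x of the rack's origin, face rising 0.29 rad to the back; fully pressed 135 mm above the bench and 19 mm farther back, face falling 0.29 rad to the back. Tin tops near the pressed pad are lower than its underside
- pin_red (a point): middle of the fixed pin the red lever rocks on: 2.4 mm along -x of the rack's origin, 123 mm above the bench, pin along the rack's y. At rest the pad point is 56.3 mm farther back (+x) and 51.1 mm higher; pressed, it swings on a circle about the pin, back and down
- tray_red (a point): fixed point: where the centre of a tin lies when it rests in the red rack's tray against the front stop, 60 mm above the bench
- gate_red (a point): fixed point: where the centre of a tin lies when it waits at the red rack's gate, 71 mm above the bench
- can_red1: closed tin of red bean paste, red label with a pale band, 64 mm diameter, 80 mm long, 0.31 kg, lying across the chute, number 1 counted from the gate at the start. Origin at its centre, y along its axis (it turns as it rolls)
- can_red2: closed tin of red bean paste, red label with a pale band, 64 mm diameter, 80 mm long, 0.31 kg, lying across the chute, number 2 counted from the gate at the start. Origin at its centre, y along its axis (it turns as it rolls)
- can_red3: closed tin of red bean paste, red label with a pale band, 64 mm diameter, 80 mm long, 0.31 kg, lying across the chute, number 3 counted from the gate at the start. Origin at its centre, y along its axis (it turns as it rolls)
- rack_green: fixed stainless feed rack holding the green-labelled tins, 300 long, 92 wide. Origin on the bench under it; +x runs up the chute (7 degrees) to the back, -x down to the open pick-up tray in front, y across, z up. Chute walls 34 mm high, ears at the lever's pin reach 134 mm above the bench. Three tins lie in a row, axes across, under the rocking lever
- lever_green (a joint): rocking lever, rad: 0 at rest (pad up, gate down before the first tin), grows as the pad is pressed; stop at 0.58. Past about 0.45 the gate on its other end frees the first tin (rolls out in about 0.7 s) and a roller holds the rest back. Sprung: 3 to 4 N on the pad starts it, less midway, 6 to 8 N holds it at the stop; let up, it returns and the next tin rolls to the gate
- pad_green (a point): centre of the top face of the green rack's black thumb pad, 48 (along rack) x 38 mm, 7 thick, on the lever. At rest 174 mm above the bench, 54 mm along +x of the rack's origin, face rising 0.29 rad to the back; fully pressed 135 mm above the bench and 19 mm farther back, face falling 0.29 rad to the back. Tin tops near the pressed pad are lower than its underside
- pin_green (a point): middle of the fixed pin the green lever rocks on: 2.4 mm along -x of the rack's origin, 123 mm above the bench, pin along the rack's y. At rest the pad point is 56.3 mm farther back (+x) and 51.1 mm higher; pressed, it swings on a circle about the pin, back and down
- tray_green (a point): fixed point: where the centre of a tin lies when it rests in the green rack's tray against the front stop, 60 mm above the bench
- gate_green (a point): fixed point: where the centre of a tin lies when it waits at the green rack's gate, 71 mm above the bench
- can_green1: closed tin of green pea paste, green label with a pale band, 64 mm diameter, 80 mm long, 0.31 kg, lying across the chute, number 1 counted from the gate at the start. Origin at its centre, y along its axis (it turns as it rolls)
- can_green2: closed tin of green pea paste, green label with a pale band, 64 mm diameter, 80 mm long, 0.31 kg, lying across the chute, number 2 counted from the gate at the start. Origin at its centre, y along its axis (it turns as it rolls)
- can_green3: closed tin of green pea paste, green label with a pale band, 64 mm diameter, 80 mm long, 0.31 kg, lying across the chute, number 3 counted from the gate at the start. Origin at its centre, y along its axis (it turns as it rolls)
- bowl: stainless mixing bowl, 150 mm across, 65 high, origin under its centre; a bystander
- jar: amber glass jar with brass-coloured lid, 66 mm diameter, 95 high, origin under its centre; a bystander
- cup: white ceramic tea cup without handle, 72 mm across, 70 high, origin under its centre; a bystander

How it is judged:
By the outcome, as a careful person would: the job done as asked, in the order asked, and still so for the second after the job is handed in, with the robot touching nothing.
It also fails if it takes over 32 s, if anything falls off the work surface, if the arm or the gripper's body presses on something with over 40 N, if the wrist force passes 120 N, or if a joint passes its speed limit or range.

### The arm

A 6-joint arm with a two-finger parallel gripper is mounted at the origin on the work surface. World frame = base frame: x ahead of the robot, y to its left, z up, the work surface at z = 0. Lengths are in m, angles in degrees, forces in N, time in s.
With the tool pointing down it reaches from about 0.3 to 0.85 m from the base axis. Payload 5.4 kg.
Tool frame: the origin (TCP) lies midway between the tips of the shut fingers; the grasp point (between the pads) lies 19 mm behind it; y points along the fingers, x is the direction in which the jaws open and shut, and the axes are right-handed (so a half turn about y gives the same grasp; the last joint's range is limited). The gripper opens to 85 mm and grips with 20 to 120 N. Pads are 22 mm wide; open, the fingers measure 114 mm over their backs; the gripper's body (76 mm by 85 mm) begins 54 mm behind the grasp point. The pads swing forward as they close: fully open they stand 13 mm farther back than shut.
Start: joints at [-83.486, 9.076, 91.501, -0, 79.423, -12.038], TCP at [0.183, -0.545, 0.231] pointing down, gripper open.
Joint ranges: [-166.64, 166.64], [-54.1, 131.32], [10.49, 154.53], [-73.88, 253.88], [9.74, 151.15], [-171.62, 171.62]. Speed limits (degrees/s): [147.25, 147.25, 180, 180, 180, 180].

### API

Orientations are given as [roll, pitch, yaw] about the fixed x, y, z axes, in that order (R = Rz(yaw) Ry(pitch) Rx(roll)).
In Python, from rig import manip, vision, order gives the robot as it stands.
- The arm moves only by the tool play_rows, never from a script. Its argument "moves" is one flat list of numbers, 4 for each row, row after row: the shift along the tool's x, y, z in m, then the turn about the tool's y in degrees. In form: [dx, dy, dz, turn, dx, dy, dz, turn, ...]. A call has 1 to 12 rows; each row is the pose to reach, as a shift and turn from the pose commanded when the call began, along the tool's axes at that moment; what a row does not reach only later rows make up. A row lasts 1/12 s, in which the tool goes at most 41.7 mm and 7.16 degrees, less where a joint would pass 70% of its speed; a pose out of reach is approached as far as the arm can. A call with a gripper value outside its range is refused whole. "fingers" is the closure, from 0 (fully open) to 1 (shut), set as the call begins (left out, the last holds). The fingers move at their own pace and stop on an object; "force" is the grip in N (left out, the last holds). Time passes only in rows, so rows that repeat a pose let the fingers close. It gives the time, the measured TCP pose, the force and the opening at its end, in the units of the state.
- manip.get_state(): the state, without advancing time (a new reading comes with each control period).
- vision.capture(name): name is "scene" or "top"; returns a dict with "pixels" (384x512x3 uint8, blue, green, red), "camera_matrix" (3x3 intrinsics, pixels), "rvec" (rotation vector, rad) and "tvec" (3), from world to camera coordinates, as OpenCV has them. Camera axes: x right, y down, z forward; pixel columns grow to the right and rows downward; lengths in m; the calibration is good to about 2 mm. A picture is of the moment at which its call begins. There is no depth.
- order.job_done(): hands the job in, once; it reports no verdict.
The state is a dict: "t": time; "joint_positions": joint angles; "joint_vel": joint speeds; "joint_torque": joint torques, N m; "ee_pos": TCP position; "tool_rot": TCP orientation; "force": force on the tool from outside, world axes, zero at the start; "wrist_torque": the same for the moment, N m; "finger_gap": finger opening in m.
Only numpy, scipy, OpenCV 4.12 (cv2) and the standard library are available. Lean on these libraries where they do the work, as an engineer would, in place of code of your own. Each camera call takes 0.05 s, during which the arm holds its last target.

## Working session

There is one attempt and no reset: what is moved stays moved. The work goes in short steps, Python scripts to look and compute and a tool call to move; the robot and the scene stay as the last step left them, time stands still between calls to the robot, and variables do not carry over. Pictures are saved under pics/ and viewed, and the job is handed in when it is done.

Besides the shell and the picture viewer there is one more tool, called after ">>>" by a JSON object that holds its "op" and its "data", one argument or row to a line. play_rows: Moves the arm, as the interface text tells. Its arguments: {"type":"object","properties":{"moves":{"type":"array"},"fingers":{"type":"number"},"force":{"type":"number"}},"required":["moves"]}

```bash
mkdir -p pics; ls
python3 - <<'E'
from rig import manip, vision
import cv2
s=manip.get_state()
for k,v in s.items(): print(k,v)
for n in("scene","top"):
    d=vision.capture(n); cv2.imwrite(f"pics/{n}0.png",d["pixels"])
    import pickle; pickle.dump(d,open(f"{n}0.pkl","wb"))
    print(n,d["camera_matrix"],d["rvec"],d["tvec"])
E
```

```text
pics
t 0.0
joint_positions [-8.34843013e+01  9.11219323e+00  9.15711431e+01 -1.22877251e-05
  7.94217289e+01 -1.20364627e+01]
joint_vel [ 0.04601907  0.07916165 -0.00421795 -0.05995365 -0.06478941  0.07884386]
joint_torque [ 2.18123805e-04 -3.96003199e+01 -3.31427157e+01 -2.35817233e-04
  8.47351126e-03  4.39992277e-06]
ee_pos [ 0.18287186 -0.54452946  0.23033037]
tool_rot [-89.97810211   0.10275787 -71.4478166 ]
force [-0.37121903 -0.36056764 -0.11158907]
wrist_torque [-0.0676324  -0.01708577 -0.02338035]
finger_gap 0.08547817255666783
scene [[399.84140352   0.         246.69250056]
 [  0.         399.84140352 196.11393756]
 [  0.           0.           1.        ]] [ 0.72295244  2.45790141 -1.3261939 ] [ 0.4466501  -0.07669704  1.73973174]
top [[391.70785322   0.         251.1723843 ]
 [  0.         391.70785322 194.69372603]
 [  0.           0.           1.        ]] [ 2.20923607 -2.16824594  0.06980934] [-0.01518802  0.52555078  1.36760894]
```

View pics/scene0.png

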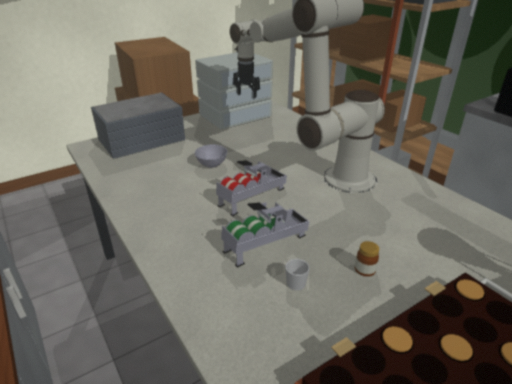

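View pics/top0.png

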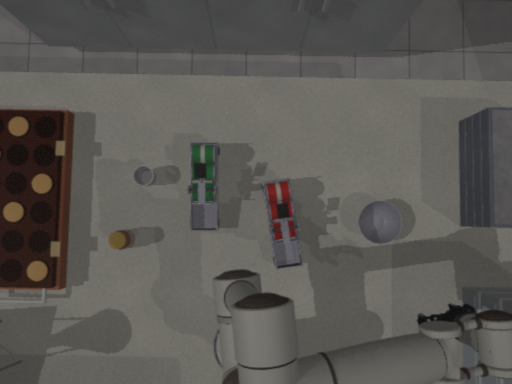

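The red rack is at about (282,223) in the top view, with its tray towards the robot, the pad at about (283,211) and the bowl to its right. I'll enlarge both views.

Run:
```python
import cv2
a=cv2.imread("pics/top0.png")[165:280,235:335]; cv2.imwrite("pics/top0c.png",cv2.resize(a,None,fx=5,fy=5,interpolation=cv2.INTER_CUBIC))
a=cv2.imread("pics/scene0.png")[150:220,205:300]; cv2.imwrite("pics/scene0c.png",cv2.resize(a,None,fx=8,fy=8,interpolation=cv2.INTER_CUBIC))
```

```text
(no output)
```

View pics/top0c.png

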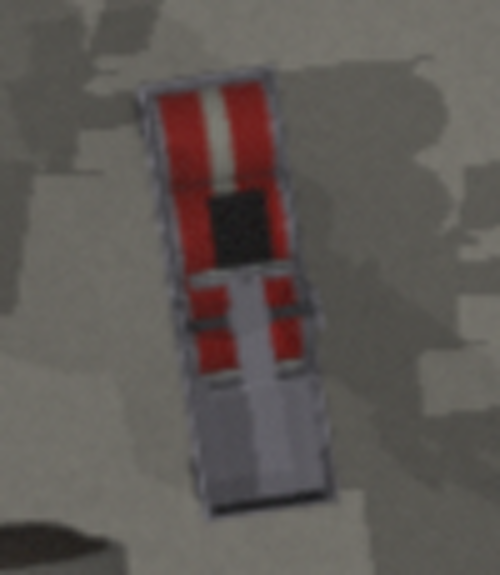

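View pics/scene0c.png

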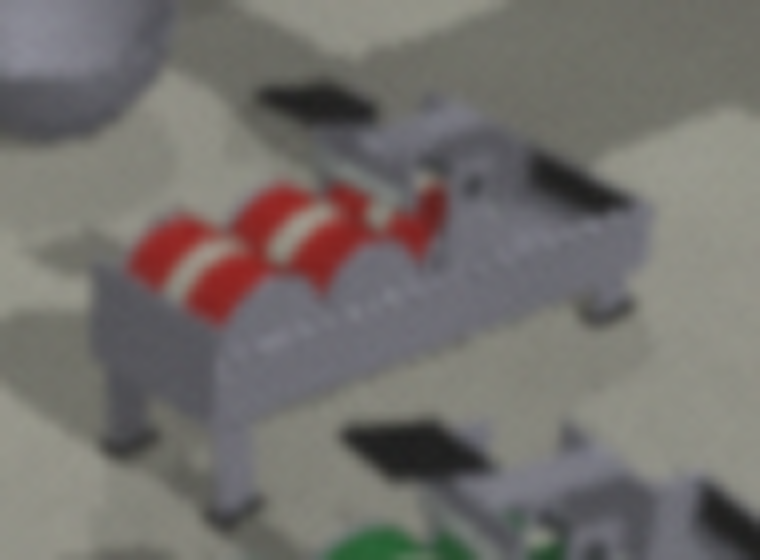

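```bash
cat > h.py <<'E'
import numpy as np,cv2,pickle
from scipy.optimize import least_squares
T=pickle.load(open("top0.pkl","rb"));S=pickle.load(open("scene0.pkl","rb"))
def proj(P,d): return cv2.projectPoints(np.asarray(P,float).reshape(-1,1,3),d["rvec"],d["tvec"],d["camera_matrix"],None)[0].reshape(-1,2)
def tri(a,b):
    M=[d["camera_matrix"]@np.c_[cv2.Rodrigues(d["rvec"])[0],d["tvec"]] for d in (T,S)]
    X=cv2.triangulatePoints(M[0],M[1],np.array(a,float).reshape(2,1),np.array(b,float).reshape(2,1));return (X[:3]/X[3]).ravel()
E
python3 - <<'E'
from h import *
tc=lambda u,v:(235+u/5-.4,165+v/5-.4); sc=lambda u,v:(205+u/8-.44,150+v/8-.44)
print("pad tri",tri(tc(241,229),sc(318,103)))
c,s=np.cos(.29),np.sin(.29)
pad=np.array([[54+a*24*c,b*19,174+a*24*s] for a,b in((1,1),(1,-1),(-1,-1),(-1,1))])/1000
pt=np.array([tc(*p) for p in((208,195),(262,188),(270,262),(217,268))])
ps=np.array([sc(*p) for p in((330,122),(257,97),(312,82),(380,102))])
wt=np.array([tc(*p) for p in((140,90),(272,75),(332,498),(207,515))])
ws=np.array([sc(*p) for p in((220,345),(95,262),)])
def model(q):
    x,y,yaw,zf,zb,xf,xb=q
    R=cv2.Rodrigues(np.array([0,0,yaw]))[0]
    W=np.array([[xb,.046,zb],[xb,-.046,zb],[xf,-.046,zf],[xf,.046,zf]])
    P=pad@R.T+[x,y,0];W=W@R.T+[x,y,0]
    return P,W
def f(q):
    P,W=model(q)
    return np.r_[proj(P,T)-pt,proj(P,S)-ps,proj(W,T)-wt,proj(W[:2],S)-ws].ravel()
r=least_squares(f,[.5,-.1,.1,.06,.1,-.15,.15],loss="soft_l1",x_scale=.01)
x,y,yaw=r.x[:3];print(r.x,np.degrees(yaw));print(f(r.x).reshape(-1,2).round(1))
R=cv2.Rodrigues(np.array([0,0,yaw]))[0]
for n,p in dict(pad=[.054,0,.174],padpressed=[.073,0,.135],pin=[-.0024,0,.123]).items(): print(n,R@p+[x,y,0])
E
```

```text
pad tri [ 0.46932445 -0.10590147  0.17277076]
[ 0.41604633 -0.1149624   0.18121548  0.00990039  0.10557814 -0.14034489
  0.15577165] 10.382881950735577
[[-0.5  0.2]
 [ 0.8 -0.4]
 [ 1.2 -0.5]
 [-0.1  0.2]
 [-2.2 -0.4]
 [ 0.1 -0.8]
 [ 2.2  0.3]
 [ 0.5  1.2]
 [-0.3 -0. ]
 [ 0.7 -1.5]
 [ 0.2 -0.4]
 [-0.7  0.5]
 [ 0.9 -0.3]
 [ 0.6  0.5]]
pad [ 0.4691621  -0.10523024  0.174     ]
padpressed [ 0.48785098 -0.10180596  0.135     ]
pin [ 0.41368563 -0.11539494  0.123     ]
```

```bash
cat >> h.py <<'E'
from scipy.spatial.transform import Rotation as Ro
def rel(target,s):
    R=Ro.from_euler("xyz",s["tool_rot"],degrees=True).as_matrix()
    return R.T@(np.array(target)-s["ee_pos"])
E
python3 - <<'E'
from h import *
from rig import manip
s=manip.get_state()
print(rel([.4692,-.1055,.205],s),s["tool_rot"][2]+79.6)
E
```

```text
[-0.32509216  0.02610789  0.41114915] 8.152981615120893
```

>>> {"op": "play_rows", "data": {
  "moves": [-0.01, 0, 0.012, 0, -0.03, 0, 0.037, 0.5, -0.053, 0, 0.067, 1.5, -0.077, 0, 0.097, 2.5, -0.101, 0, 0.127, 3.5, -0.125, 0, 0.158, 4.5, -0.149, 0, 0.188, 5.5, -0.173, 0, 0.218, 6.5, -0.197, 0, 0.249, 7.5, -0.22, 0, 0.279, 8.2, -0.24, 0, 0.304, 8.2, -0.25, 0, 0.316, 8.2],
  "fingers": 1,
  "force": 30
}}

```text
t: 1.1
ee_pos: [0.4041, -0.2043, 0.2309]
tool_rot: [-90.0, 0.1, -79.5]
force: [0.5, -0.2, 0.1]
finger_gap: -0.0001
```

Run:
```python
from h import *
from rig import manip
s=manip.get_state()
print(s['t'],s['ee_pos'],s['tool_rot'],s['finger_gap'],s['force'])
print(rel([.4692,-.1055,.205],s),s["tool_rot"][2]+79.6)
```

```text
1.1 [ 0.40410079 -0.20427456  0.23093513] [-8.99770716e+01  8.16559382e-02 -7.94794148e+01] -8.314265536826311e-05 [ 0.54265511 -0.22037256  0.06612139]
[-0.08519067  0.0260894   0.08202955] 0.12058515214469878
```

>>> {"op": "play_rows", "data": {
  "moves": [-0.012, 0.003, 0.012, 0, -0.032, 0.008, 0.031, 0, -0.053, 0.014, 0.051, 0, -0.072, 0.02, 0.07, 0, -0.082, 0.024, 0.079, 0, -0.085, 0.026, 0.082, 0, -0.085, 0.026, 0.082, 0]
}}

```text
t: 1.68
ee_pos: [0.468, -0.1083, 0.2044]
tool_rot: [-90.1, 0.1, -79.5]
force: [0.4, 0.1, 0.0]
finger_gap: -0.0
```

Run:
```python
from h import *
from rig import manip,vision
s=manip.get_state()
print(s['t'],s['ee_pos'],s['tool_rot'],s['force'])
for n,(a,b,c,d),k in(("top",(165,280,235,335),5),("scene",(140,220,205,300),8)):
    D=vision.capture(n);im=D["pixels"].copy()
    print(n,proj([s['ee_pos']],D), (proj([s['ee_pos']],D)-[c,a])*k)
    cv2.imwrite(f"pics/{n}1c.png",cv2.resize(im[a:b,c:d],None,fx=k,fy=k,interpolation=cv2.INTER_CUBIC))
```

```text
1.6833 [ 0.46804957 -0.10834949  0.20438276] [-9.00913607e+01  5.77002543e-02 -7.95391542e+01] [0.43233965 0.12845799 0.04534091]
top [[284.64623593 210.28641004]] [[248.23117965 226.43205021]]
scene [[244.41917633 154.66032823]] [[315.35341068 117.28262588]]
```

View pics/scene1c.png

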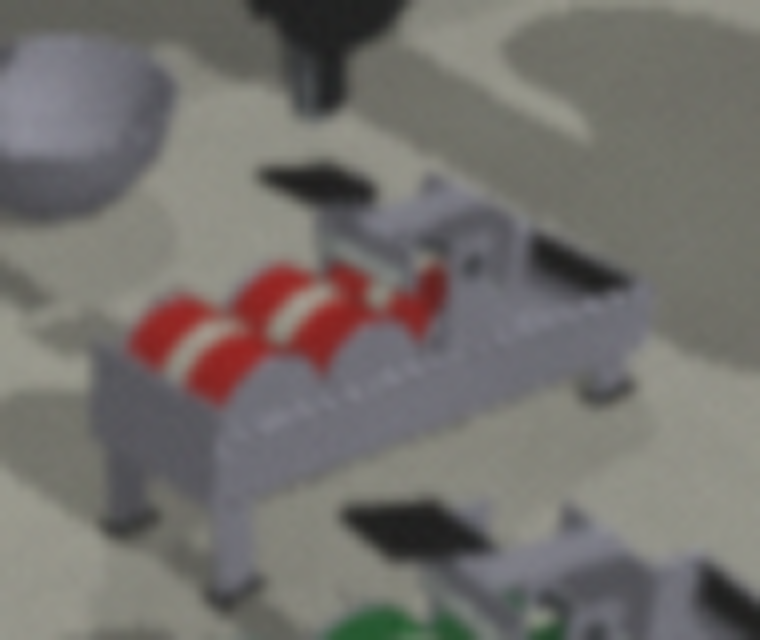

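View pics/top1c.png

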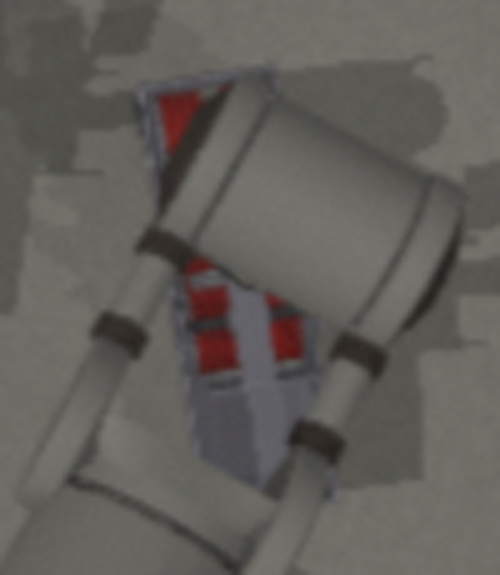

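>>> {"op": "play_rows", "data": {
  "moves": [-0.002, 0.006, 0.001, 0, -0.002, 0.014, 0.001, 0, -0.002, 0.021, 0.001, 0, -0.002, 0.025, 0.001, 0, -0.002, 0.029, 0.002, 0, -0.002, 0.033, 0.004, 0, -0.002, 0.037, 0.006, 0, -0.002, 0.041, 0.008, 0, -0.002, 0.045, 0.011, 0, -0.002, 0.049, 0.013, 0, -0.002, 0.053, 0.015, 0, -0.002, 0.053, 0.015, 0]
}}

```text
t: 2.78
ee_pos: [0.4832, -0.1045, 0.1518]
tool_rot: [-90.0, -0.0, -79.6]
force: [-0.9, 0.6, 4.2]
finger_gap: 0.0001
```

```bash
cat > look.py <<'E'
import sys
from h import *
from rig import manip,vision
k0=sys.argv[1]
s=manip.get_state()
print(s['t'],s['ee_pos'],s['tool_rot'],s['force'])
for n,(a,b,c,d),k in(("scene",(140,220,205,300),8),)+((("top",(165,280,235,335),5),) if len(sys.argv)>2 else ()):
    im=vision.capture(n)["pixels"]
    cv2.imwrite(f"pics/{n}{k0}c.png",cv2.resize(im[a:b,c:d],None,fx=k,fy=k,interpolation=cv2.INTER_CUBIC))
E
python3 look.py 2
```

```text
2.7833 [ 0.48320294 -0.10454815  0.15184303] [-8.99880411e+01 -1.21932646e-02 -7.96340713e+01] [-0.91616347  0.63181188  4.22713743]
```

View pics/scene2c.png

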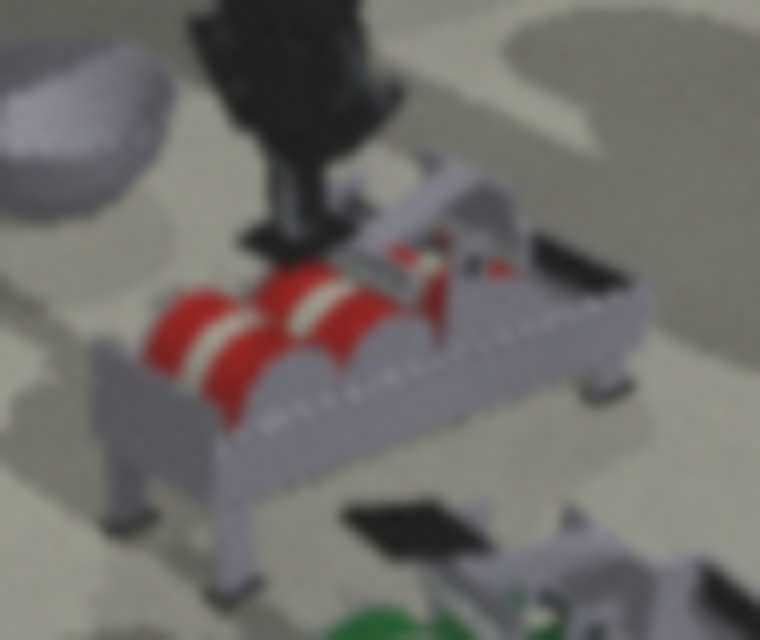

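The tip sits on the pad and the lever is about two thirds down. The tins have crept forward. I'll finish the press and hold.

>>> {"op": "play_rows", "data": {
  "moves": [0, 0.004, 0.001, 0, 0, 0.008, 0.003, 0, 0, 0.012, 0.004, 0, 0, 0.013, 0.004, 0, 0, 0.013, 0.004, 0, 0, 0.013, 0.004, 0, 0, 0.013, 0.004, 0, 0, 0.013, 0.004, 0, 0, 0.013, 0.004, 0, 0, 0.013, 0.004, 0, 0, 0.013, 0.004, 0, 0, 0.013, 0.004, 0]
}}

```text
t: 3.83
ee_pos: [0.4874, -0.1039, 0.1401]
tool_rot: [-89.9, -0.0, -79.7]
force: [0.3, 1.6, 5.7]
finger_gap: 0.0001
```

```bash
python3 look.py 3 t
```

```text
3.8333 [ 0.48737702 -0.10392018  0.14007088] [-8.99093964e+01 -3.62216341e-02 -7.96513762e+01] [0.34833752 1.56062395 5.74374665]
```

View pics/scene3c.png

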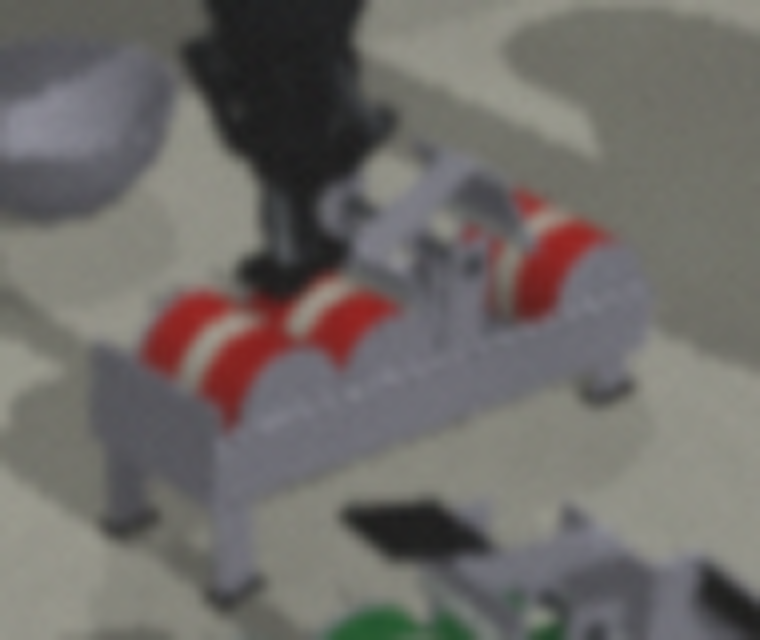

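View pics/top3c.png

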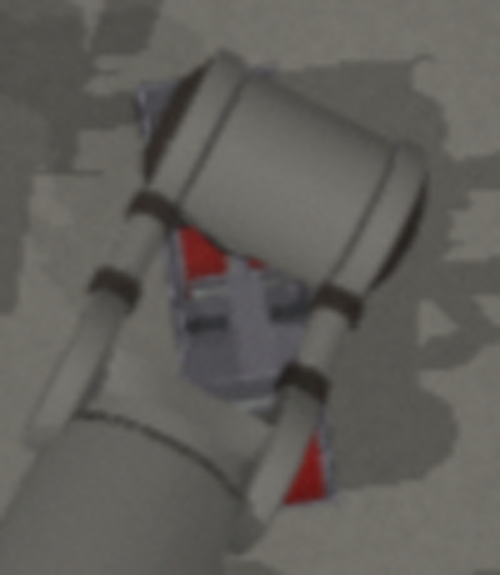

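Tin 1 has reached the front of the tray at scene crop (560,260), and tins 2 and 3 are held back. I'll hold briefly, then release back along the arc.

>>> {"op": "play_rows", "data": {
  "moves": [0, 0, 0, 0, 0, 0, 0, 0, 0, 0, 0, 0, 0, -0.006, -0.002, 0, 0, -0.014, -0.005, 0, 0, -0.022, -0.01, 0, 0, -0.03, -0.014, 0, 0, -0.038, -0.018, 0, 0, -0.046, -0.019, 0, 0, -0.056, -0.019, 0, 0, -0.068, -0.019, 0, 0, -0.08, -0.019, 0]
}}

```text
t: 4.93
ee_pos: [0.4676, -0.1071, 0.2197]
tool_rot: [-90.1, 0.0, -79.7]
force: [0.5, 0.9, 0.2]
finger_gap: 0.0001
```

```bash
python3 look.py 4 t
```

```text
4.9333 [ 0.46758601 -0.10714475  0.21974169] [-9.00571066e+01  3.40561630e-02 -7.96571770e+01] [0.46059696 0.9157998  0.19639602]
```

View pics/scene4c.png

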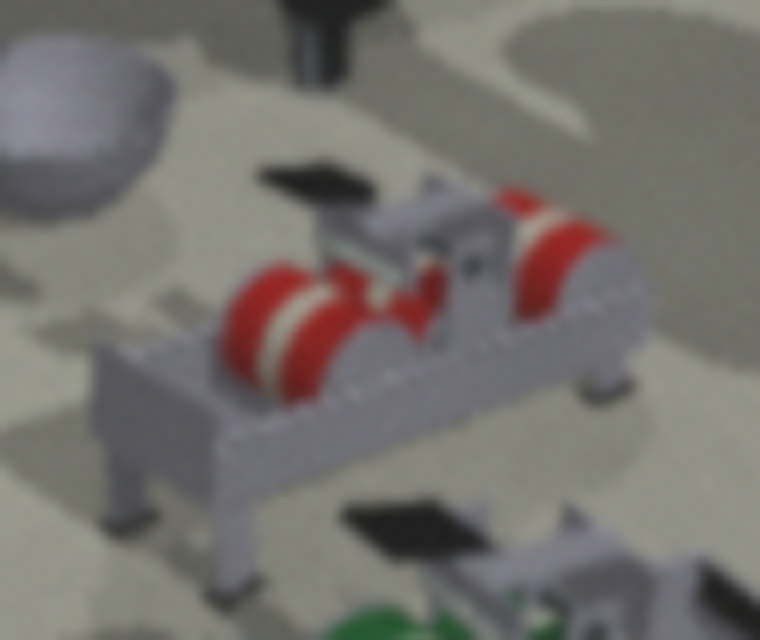

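The lever is fully up with its pad at (318,183), as at the start. Tin 1 is in the tray, and tins 2 and 3 have rolled forward. I'll back the arm off and check that they stay put.

>>> {"op": "play_rows", "data": {
  "moves": [0, -0.01, 0, 0, 0.01, -0.02, -0.005, 0, 0.03, -0.025, -0.015, 0, 0.055, -0.03, -0.03, 0, 0.08, -0.03, -0.045, 0, 0.11, -0.03, -0.06, 0, 0.14, -0.03, -0.075, 0, 0.165, -0.03, -0.09, 0, 0.18, -0.03, -0.1, 0, 0.185, -0.03, -0.105, 0, 0.185, -0.03, -0.105, 0, 0.185, -0.03, -0.105, 0]
}}

```text
t: 6.03
ee_pos: [0.3979, -0.3078, 0.2494]
tool_rot: [-90.0, 0.0, -79.7]
force: [0.0, 0.1, 0.6]
finger_gap: -0.0002
```

```bash
python3 look.py 5 t; python3 -c "
from rig import vision;import cv2
cv2.imwrite('pics/s5.png',vision.capture('scene')['pixels'])"
```

```text
6.0333 [ 0.3978566  -0.30777127  0.24936329] [-8.99898488e+01  4.31203717e-02 -7.96758593e+01] [0.00709306 0.10528983 0.56693922]
```

View pics/scene5c.png

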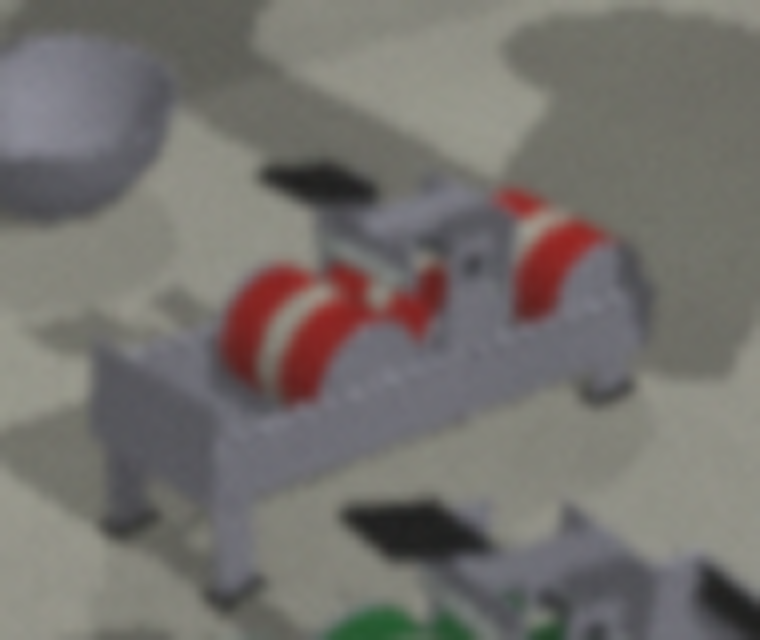

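View pics/top5c.png

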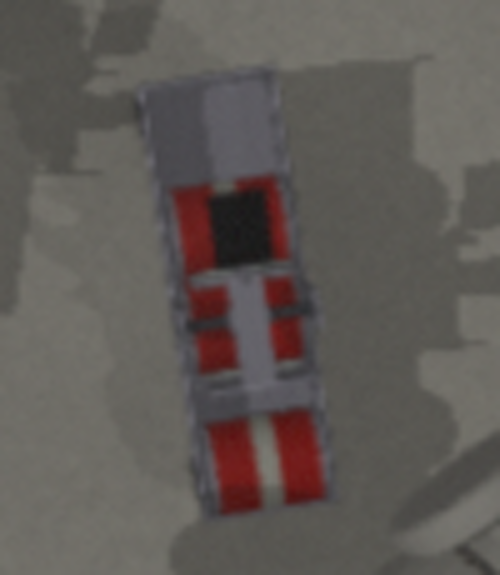

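View pics/s5.png

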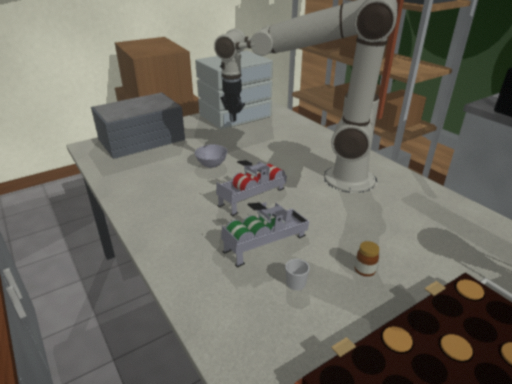

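The pictures taken after backing off match the one before. Tin 1 is in the tray at the front stop, at top crop (265,465). Tin 2 is at the gate, with the same spacing as tin 1 had at the start. The pad is back at rest at (241,229), and the green rack, bowl, jar and cup haven't moved.

```bash
python3 -c "
from rig import order;print(order.job_done())"
```

```text
the job is handed in; nothing more can be done
None
```

I let one red tin out of its rack and handed the job in at about 6 s of the 32 s allowed. I pressed the red lever's pad with the shut fingertips, following its arc, and held it for about a second. The highest force I read was about 6 N. Then I let the lever up along the same arc and backed the arm away.

The last pictures show:
- **Tin 1:** it lies in the tray against the front stop.
- **Tins 2 and 3:** tin 2 waits at the gate, with tin 3 behind it.
- **Lever:** the pad is back where it was at rest.
- **Surroundings:** the green rack, bowl, jar and cup haven't moved, and the robot is touching nothing.

None of these checks failed or disagreed. I judged the tin and lever positions by eye from the camera pictures. The forces were read only at the end of each move, so short peaks in between would not show.

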